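# Nest the bench blocks in their loading tray

## Robot

A 6-joint arm with a two-finger parallel gripper is mounted at the origin on the work surface. World frame = base frame: x ahead of the robot, y to its left, z up, the work surface at z = 0. Lengths are in mm, angles in degrees, forces in N, time in s.
With the tool pointing down it reaches from about 350 to 850 mm from the base axis. Payload 8.1 kg.
Tool frame: the origin (TCP) lies at the very end of the fingers, on their centre line; the grasp point (between the pads) lies 19 mm behind it; z points along the fingers, y is the line along which they close (so a half turn about z gives the same grasp; the last joint's range is limited). The gripper opens to 85 mm and grips with 20 to 120 N. Pads are 22 mm wide; open, the fingers measure 114 mm over their backs; the gripper's body (76 mm by 85 mm) begins 54 mm behind the grasp point. The pads swing forward as they close: fully open they stand 13 mm farther back than shut.
Start: joints at [59.164, 7.471, 85.268, -0, 87.261, -4.893], TCP at [262.471, 539.55, 231.292] pointing down, gripper open.
Joint ranges: [-169.43, 169.43], [-51.17, 129.36], [1.28, 143.12], [-76.62, 256.62], [0, 156.53], [-152.29, 152.29]. Speed limits (degrees/s): [136.94, 136.94, 159.86, 180, 180, 180].

## Interface

Orientations are given as [roll, pitch, yaw] about the fixed x, y, z axes, in that order (R = Rz(yaw) Ry(pitch) Rx(roll)).
In Python, from bench import sense, eyes, job, models gives the robot as it stands. The module is installed in compiled form; this text tells all that it offers.
- The arm moves only by the tool apply_moves, never from a script. Its argument "rows" is a list of rows, each a list of 6 numbers: the shift along the tool's x, y, z in mm, then the turn, a rotation vector about the tool's x, y, z in rad. In form: [[dx, dy, dz, rx, ry, rz], ...]. A call has exactly 5 rows; each row shifts and turns the commanded pose from where the row before left it, along the tool's axes as they then stand; what a row does not reach is not made up. A row lasts 1/8 s, in which the tool goes at most 62.5 mm and 10.7 degrees, less where a joint would pass 70% of its speed; a pose out of reach is approached as far as the arm can. A call is refused whole if a number of a shift passes 62.5 or a number of a turn 0.188, either way. A call with a gripper value outside its range is refused whole. "fingers" is the finger opening in mm, from 0 to 85.4, set as the call begins (left out, the last holds). The fingers move at their own pace and stop on an object; "grip_force" is the grip in N (left out, the last holds). Time passes only in rows, so rows that do not move let the fingers close, or fill a call up. It gives the time, the measured TCP pose, the force, the opening and the grip force at its end, in the units of the state.
- sense(): the state, without advancing time (a new reading comes with each control period).
- eyes.snapshot(name): name is "scene" or "top"; returns (picture, depth): 420x560x3 uint8, red, green, blue; 420x560 float32, mm along the optical axis (not along the pixel's ray), 0 where there is no reading.
- eyes.get_calibration(name): a dict with "intrinsics" (3x3 intrinsics, pixels), "R" (3x3) and "t" (3): a world point X has camera coordinates R X + t. Camera axes: x right, y down, z forward; pixel columns grow to the right and rows downward; lengths in mm; the calibration is good to about 2 mm. A picture is of the moment at which its call begins. get_calibration takes no time and is no camera call.
- job.hand_in(): hands the job in; it is judged then, once.
Trained networks look in the newest picture that a camera, given by its name, has taken for a name from the list of things; names that differ only in an ending like _2 or _b are one class to them, and where a whole thing is asked for, a point or a joint stands for the part that bears it (a point fixed in the world has none). Each returns a list of dicts, best first, with "confidence" (0 to 1); they miss things now and then, are a little off and sometimes report something else, mostly with a low value. They report only what shows in the picture. A call takes as long as a camera call. They do not tell look-alikes from the thing itself.
- models.boxes_of(name, camera): "xyz" ([x, y, z] in mm, in world coordinates, good to about 4 mm: the middle of the surface that is visible of it).
- models.cut_out(name, camera): "pixels" (420x560 bool, what is visible of it).
- models.place_of(name, camera): "xyz" ([x, y, z] in mm, in world coordinates, good to about 4 mm: a listed point, or the origin of a listed thing).
The state is a dict: "time": time; "joint_pos": joint angles; "qd": joint speeds; "joint_efforts": joint torques, N m; "tool_pos": TCP position; "tcp_rot": TCP orientation; "ft_force": force on the tool from outside, world axes, zero at the start; "wrist_torque": the same for the moment, N m; "finger_gap": finger opening in mm; "grip_force": force on a finger pad.
Only numpy, scipy, OpenCV 4.12 (cv2) and the standard library are available. Lean on these libraries where they do the work, as an engineer would, in place of code of your own. Each camera call takes 0.05 s, during which the arm holds its last target. There are 200 camera calls.

## Task

Close up the set of three aluminium bench blocks in the wooden tray: first push both L-shaped blocks outward, each fully home against its own side rail, and then slide the T-shaped block, stem first, in through the open side between them until all three are nested together, fully home against the back rail. Slide the blocks flat on the board without lifting or tipping any of them, and leave the small tin and collar on the board and the tools beside it where they are.

Things in the scene. Friction and masses are not known exactly. Their poses are not given: they have to be found in the camera images.
- tray: Fixed pale wooden board 260 (x) x 250 (y) x 12 mm, with dark rails 14 mm high around a bay that is open at its front, roughly towards the robot. Origin: centre of the underside, on the table; +x points from the open front to the back rail, y along the back rail, z up; board top at z = 12. Inner rail faces: y = +86 and -86 (sides, from x = 27 mm backward), x = 115 (back).
- left_home (a point): Point fixed on the tray where the left L block's knob point stands when nested home (tray frame x 76, y 58, z 37 mm); axes as the tray's.
- right_home (a point): Point fixed on the tray where the right L block's knob point stands when nested home (tray frame x 76, y -58, z 37 mm); axes as the tray's.
- t_home (a point): Point fixed on the tray where the T block's centre stands when nested home (tray frame x 68, y 0, z 21 mm); axes as the tray's. The T's bar then rests against the steps of both L blocks, its rear face 4 mm out of the bay's front. The slot between the two L blocks at home is 48 mm wide at the back, 104 mm in the front 28 mm.
- l_left_knob (a point): Loose aluminium L block (+y side of the bay), 88 x 62 x 18 mm, 0.24 kg, nearly parallel to the tray, 8 to 20 mm off its rail. Site: middle of its upright knob (14 mm diameter, 18 to 32 mm above the board, near its mass centre). In its frame it spans x -49 (front) to 39, y -34 to 28 (outer face); cut away where x < -21 and y < -6. Front inner corners rounded.
- l_right_knob (a point): The mirror-image loose aluminium L block on the -y side of the bay: same size, mass, knob and starting distance from its rail. In its frame it spans x -49 (front) to 39, y -28 (outer face) to 34; cut away where x < -21 and y > 6 mm. Front inner corners rounded.
- t_center (a point): Loose aluminium T block, 18 mm high, 0.28 kg, on the board before the bay, nose to the bay, up to 25 mm off the middle line, turned up to 0.25 rad. Site: middle of its outline, half-way up. In its frame: bar x -45 (flat rear) to -13, y -50 to 50; stem to x 45 (rounded nose), y -22 to 22; mass centre x -9. Slides at 1 to 3 N alone, up to 8 N with the L blocks.
- tin: Bystander: small round aluminium tin, 30 mm diameter, 22 mm high, on the front left corner of the board; origin at its underside.
- collar: Bystander: brass collar, 26 mm diameter, 16 mm high, on the front right corner of the board; origin at its underside.
- hammer: Bystander: hammer lying on the table to one side of the tray.
- screwdriver: Bystander: screwdriver lying on the table to the other side of the tray.
There are look-alikes about, which are no part of the job. Leave any green or red look-alike of the part that bears l_left_knob alone. What is shaped like the part that bears t_center but blue or pink is not meant.

How it is judged (in metres and radians):
On the way:
1. both L blocks are home against their side rails (within 4.5 mm) while the T block's nose has not yet gone between them (y of l_left_knob in the frame of tray between 0.0535 and 0.061 m and y of l_right_knob in the frame of tray between -0.061 and -0.0535 m and x of t_center in the frame of tray below 0.012 m), for 0.2 s.
At the end, for the whole second after the job is handed in: In the tray's frame both L blocks are home against their side rails (within 4.5 mm) and the back rail (within 3.5 mm), the T block is nested between them, within 3.5 mm of fully home and 4.5 mm of the middle line, and all three lie flat (tilt under 0.04 rad) and parallel to the tray within 0.04 rad (y of l_left_knob in the frame of tray between 0.0535 and 0.061 m and y of l_right_knob in the frame of tray between -0.061 and -0.0535 m and x of l_left_knob in the frame of tray between 0.0725 and 0.079 m and x of l_right_knob in the frame of tray between 0.0725 and 0.079 m and x of t_center in the frame of tray between 0.0645 and 0.071 m and y of t_center in the frame of tray between -0.0045 and 0.0045 m and angle between the x axis of each of l_left_knob, l_right_knob, t_center and the x axis of tray, either way round below 0.04 rad and angle between each of l_left_knob, l_right_knob, t_center's own z axis and vertical below 0.04 rad); the robot touches nothing.
It fails at once if a block is lifted more than 10 mm or tipped ((z of l_left_knob in the frame of tray above 0.047 m or angle between l_left_knob's own z axis and vertical above 0.25 rad) or (z of l_right_knob in the frame of tray above 0.047 m or angle between l_right_knob's own z axis and vertical above 0.25 rad) or (z of t_center in the frame of tray above 0.031 m or angle between t_center's own z axis and vertical above 0.25 rad)).
It fails at once if the tin, the collar, the hammer or the screwdriver is moved more than 25 mm (distance of any of tin, collar, hammer, screwdriver from where it was at the start of the episode above 0.025 m).
It also fails if it takes over 61 s, if anything falls off the work surface, if the arm or the gripper's body presses on something with over 40 N, if the wrist force passes 120 N, or if a joint passes its speed limit or range.

## Working session

There is one attempt and no reset: what is moved stays moved. The work goes in short steps, Python scripts to look and compute and a tool call to move; the robot and the scene stay as the last step left them, time stands still between calls to the robot, and variables do not carry over. Pictures are saved under pics/ and viewed, at most 10 in all, crops included, and the job is handed in when it is done.

Besides the shell and the picture viewer there is one more tool, called after ">>>" as name(argument=value, ...), one argument or row to a line, values as JSON. apply_moves: Moves the arm, as the interface text tells. Its arguments: {"type":"object","properties":{"rows":{"type":"array"},"fingers":{"type":"number"},"grip_force":{"type":"number"}},"required":["rows"]}

```bash
mkdir -p pics
python3 - <<'E'
from bench import sense, eyes, models
import cv2,numpy as np
s=sense(); print(s)
for c in("scene","top"):
    p,d=eyes.snapshot(c); cv2.imwrite(f"pics/{c}0.png",p[:,:,::-1]); np.savez(f"{c}0.npz",p=p,d=d)
    k=eyes.get_calibration(c); print(c,k)
for n in("tray","l_left_knob","l_right_knob","t_center","tin","collar","left_home","right_home","t_home"):
    print(n,[(np.round(r["xyz"]),round(r["confidence"],2)) for r in models.place_of(n,"top")])
E
```

```text
{'time': 0.0, 'joint_pos': array([ 5.91651322e+01,  7.51594318e+00,  8.53309977e+01, -8.19157561e-04,
        8.72587491e+01, -4.89219397e+00]), 'qd': array([-0.01230051, -0.00152668,  0.02875346,  0.06040177, -0.06246477,
       -0.04476861]), 'joint_efforts': array([ 3.23060622e-04, -5.69400179e+01, -5.00548804e+01,  2.98228292e-05,
        1.44785739e-02,  6.09049084e-05]), 'tool_pos': array([262.17837754, 539.07991482, 230.21922937]), 'tcp_rot': array([-1.79894625e+02, -8.19819087e-03,  1.54057359e+02]), 'ft_force': array([-0.22309224, -0.29982698,  0.96465721]), 'wrist_torque': array([-0.00371509, -0.03240254, -0.01693879]), 'grip_force': 0.0, 'finger_gap': 85.72249019508}
scene {'intrinsics': array([[417.30607821,   0.        , 277.81894337],
       [  0.        , 417.30607821, 217.62171544],
       [  0.        ,   0.        ,   1.        ]]), 'R': array([[-0.31885615,  0.94779676,  0.0034712 ],
       [ 0.79373952,  0.26902642, -0.54552944],
       [-0.51798488, -0.17119019, -0.83808447]]), 't': array([ 190.10864649, -437.97070905, 1372.60210107])}
top {'intrinsics': array([[
[... 216 characters left out ...]
005,  0.01291745, -0.10833932],
       [ 0.10822556, -0.00920491, -0.99408375]]), 't': array([ -16.81000805,  586.20399975, 1417.12856871])}
tray [(array([508.,  73.,  14.]), 0.73), (array([589., -57.,   2.]), 0.68)]
l_left_knob [(array([666., -26.,  36.]), 0.85), (array([614., 195.,  23.]), 0.82), (array([ 842., -142.,   23.]), 0.57)]
l_right_knob [(array([ 650., -114.,   36.]), 0.71)]
t_center [(array([ 324., -128.,   10.]), 0.98), (array([522., -48.,  20.]), 0.68)]
tin [(array([509.,  74.,  12.]), 0.5)]
collar [(array([ 450., -132.,   10.]), 0.57)]
left_home [(array([671., -19.,  33.]), 0.93), (array([ 646., -134.,   38.]), 0.48)]
right_home [(array([ 647., -131.,   36.]), 0.9)]
t_home []
```

View pics/top0.png

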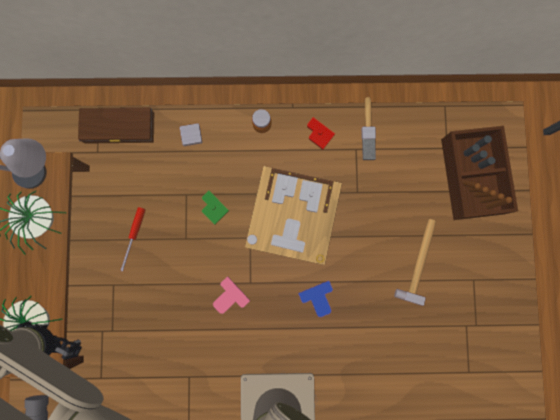

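View pics/scene0.png

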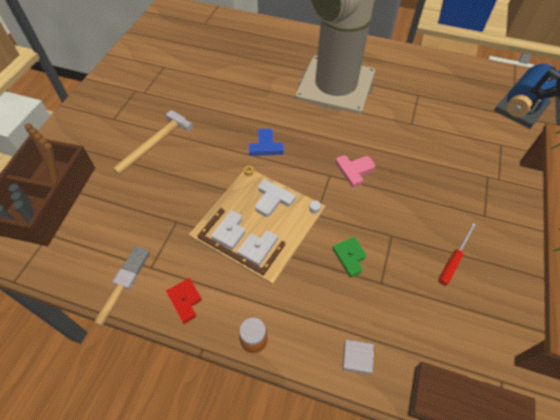

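Candidates (top image): the silver L's at (284,190) and (311,195) and the silver T at (290,235), all on the tray. The look-alikes are green (214,207), red (320,132), pink (231,296) and blue (318,297). The silver ones fit the description. The tin is at (252,240) and the collar at (321,259).

Run:
```python
import cv2,numpy as np
p=np.load("top0.npz")["p"]
c=cv2.resize(p[160:270,240:350,::-1],None,fx=5.4,fy=5.4,interpolation=cv2.INTER_CUBIC)
for i in range(0,110,10):
    cv2.putText(c,str(240+i),(int(i*5.4),9),0,.33,(0,255,255),1);cv2.putText(c,str(160+i),(0,int(i*5.4)+4),0,.33,(0,255,255),1)
cv2.imwrite("pics/crop0.png",c)
```

```text
(no output)
```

View pics/crop0.png

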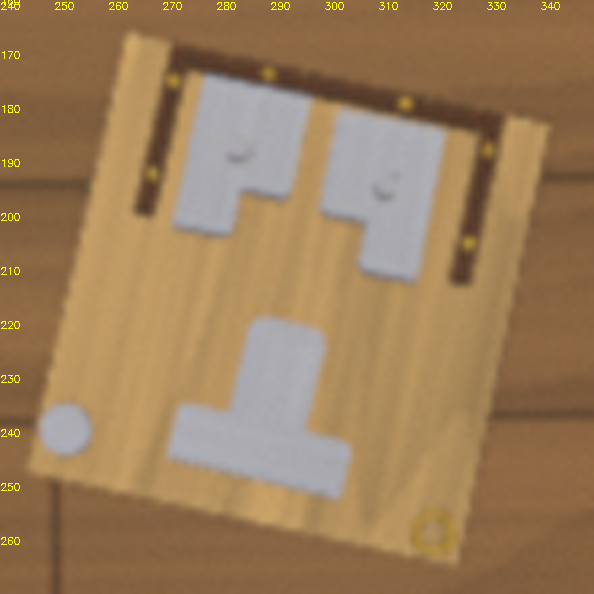

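The crop confirms that the silver L pair (knobs about (284,188) and (311,195)) and the silver T are in the tray. Next I fit their outlines numerically.

```bash
cat > h.py <<'E'
import numpy as np,cv2
from scipy.optimize import minimize,least_squares
from bench import eyes,sense
def proj(X,k):
    c=X@k["R"].T+k["t"]; u=c@k["intrinsics"].T; return u[:,:2]/u[:,2:]
def place(P,q,z):
    c,s=np.cos(q[2]),np.sin(q[2]); P=np.asarray(P,float)
    return np.c_[P@np.array([[c,s],[-s,c]])+q[:2],np.full(len(P),z)]
LL=[(-42,-6),(-49,1),(-49,28),(39,28),(39,-34),(-17,-34),(-21,-30),(-21,-6)]
LL=[(-49,-6),(-49,28),(39,28),(39,-34),(-21,-34),(-21,-6)]
LR=[(x,-y) for x,y in LL]
T=[(-45,-50),(-45,50),(-13,50),(-13,22),(39,22),(45,16),(45,-16),(39,-22),(-13,-22),(-13,-50)]
def fit(P,q0,mask,k,S=4,x0=230,y0=140,w=130):
    M=cv2.resize(mask[y0:y0+w,x0:x0+w].astype(np.float32),None,fx=S,fy=S,interpolation=cv2.INTER_LINEAR)
    near=proj(place(P,q0,30),k).mean(0)
    def f(q):
        I=np.zeros((w*S,w*S),np.float32)
        for z in(30,21,12):
            u=(proj(place(P,q,z),k)-[x0,y0]+.5)*S-.5
            cv2.fillPoly(I,[np.round(u*16).astype(np.int32)],1.,shift=4)
        D=cv2.dilate(I,np.ones((25,25)))   # ignore other blocks far off
        return float((np.abs(I-M)*D).sum())/S**2
    best=None
    for a in(-.15,0,.15):
        q=np.array(q0,float)+[0,0,a]
        sx=np.vstack([q,q+[8,0,0],q+[0,8,0],q+[0,0,.1]])
        r=minimize(f,q,method="Nelder-Mead",options=dict(initial_simplex=sx,maxiter=300))
        r=minimize(f,r.x,method="Nelder-Mead",options=dict(initial_simplex=np.vstack([r.x,r.x+[3,0,0],r.x+[0,3,0],r.x+[0,0,.04]])))
        if best is None or r.fun<best.fun: best=r
    return best
def grey(p):
    h=cv2.cvtColor(p,cv2.COLOR_RGB2HSV); return np.clip((75-h[:,:,1].astype(float))/50,0,1)*(h[:,:,2]>100)
def intray(q,t):
    c,s=np.cos(t[2]),np.sin(t[2]); d=np.array(q[:2])-t[:2]
    return np.round([c*d[0]+s*d[1],-s*d[0]+c*d[1],q[2]-t[2]],3)
def toworld(p,t):
    c,s=np.cos(t[2]),np.sin(t[2]); return np.array([t[0]+c*p[0]-s*p[1],t[1]+s*p[0]+c*p[1]])
E
python3 - <<'E'
from h import *
k=eyes.get_calibration("top"); z=np.load("top0.npz"); p=z["p"]
cor=np.array([(28,470),(128,33),(549,125),(457,563)])/5.4+[240,160]-.4
B=[(-130,125),(130,125),(130,-125),(-130,-125)]
r=least_squares(lambda q:(proj(place(B,q,12),k)-cor).ravel(),[600,-50,-.23]); t=r.x
print("tray",t,np.abs(r.fun).max()); np.save("tray.npy",t)
m=grey(p); 
for n,P,g in(("L",LL,(76,45)),("R",LR,(76,-45)),("T",T,(-40,0))):
    b=fit(P,[*toworld(g,t),t[2]],m,k); print(n,b.x,b.fun,intray(b.x,t))
kb=(np.array([[238,152],[385,190]])/5.4+[240,160])
print("knob px",kb,proj(np.array([[*toworld((76,58),t),44],[*toworld((76,-58),t),44]]),k))
print(z["d"][185:189,290:292])
E
```

```text
tray [ 5.85501195e+02 -5.87971414e+01 -2.29862949e-01] 0.6163634002240315
L [ 6.68215551e+02 -3.00730494e+01 -2.21172638e-01] 37.15027618408203 [7.3994e+01 4.6815e+01 9.0000e-03]
R [ 6.45526121e+02 -1.12605349e+02 -2.06167910e-01] 39.078712463378906 [ 7.0706e+01 -3.8717e+01  2.4000e-02]
T [ 5.25337952e+02 -4.64380561e+01 -2.50994942e-01] 47.146366119384766 [-6.1397e+01 -1.6740e+00 -2.1000e-02]
knob px [[284.07407407 188.14814815]
 [311.2962963  195.18518519]] [[280.39002184 184.80744319]
 [317.75286495 192.95423585]]
[[1466.7183 1462.0238]
 [1460.6742 1459.3123]
 [1466.8798 1460.5101]
 [1466.7479 1456.5159]]
```

```bash
cat >> h.py <<'E'
from scipy.spatial.transform import Rotation as Ro
def goal(txy,z,t,n=5):
    """total tool-axis shift & yaw turn to reach tray xy, world z, tool x = -tray x"""
    s=sense(); R=Ro.from_euler("xyz",s["tcp_rot"],degrees=True)
    G=Ro.from_euler("xyz",[np.pi,0,t[2]+np.pi])
    w=np.r_[toworld(txy,t),z]
    rv=(R.inv()*G).as_rotvec()
    d=w-s["tool_pos"]
    print("world",w.round(1),"turn",rv.round(4),"shift now-axes",R.inv().apply(d).round(1),"goal-axes",G.inv().apply(d).round(1))
E
python3 - <<'E'
from h import *
t=np.load("tray.npy"); goal((75,4),160,t); goal((75,4),33,t)
E
```

```text
world [659.4 -72.  160. ] turn [ 0.      0.     -0.2229] shift now-axes [-624.5 -376.3   71.3] goal-axes [-525.9 -505.    71.3]
world [659.4 -72.   33. ] turn [ 0.      0.     -0.2229] shift now-axes [-624.5 -376.3  198.3] goal-axes [-525.9 -505.   198.3]
```

>>> apply_moves(
  rows=[
    [0,0,0,0,0,-0.18],
    [0,0,0,0,0,-0.043],
    [-40,-39,0,0,0,0],
    [-40,-39,0,0,0,0],
    [-40,-39,0,0,0,0],
  ],
  fingers=0,
  grip_force=20,
)

```text
time: 1.18
tool_pos: [353.3, 397.0, 231.4]
tcp_rot: [180.0, 0.0, 166.9]
ft_force: [0.6, -0.0, 0.6]
finger_gap: 0.1
grip_force: 0.0
```

>>> apply_moves(
  rows=[
    [-40,-39,0,0,0,0],
    [-40,-39,0,0,0,0],
    [-40,-39,0,0,0,0],
    [-40,-39,0,0,0,0],
    [-40,-39,0,0,0,0],
  ],
)

```text
time: 1.8
tool_pos: [503.8, 161.2, 231.6]
tcp_rot: [180.0, 0.0, 166.8]
ft_force: [0.3, 0.5, 0.8]
finger_gap: -0.1
grip_force: 0.0
```

>>> apply_moves(
  rows=[
    [-40,-38,20,0,0,0],
    [-40,-38,25,0,0,0],
    [-40,-38,25,0,0,0],
    [0,0,0,0,0,0],
    [0,0,0,0,0,0],
  ],
)

```text
time: 2.42
tool_pos: [593.7, 24.6, 161.3]
tcp_rot: [180.0, -0.0, 166.8]
ft_force: [0.1, 0.3, 1.1]
finger_gap: -0.2
grip_force: 0.0
```

Run:
```python
from h import *
t=np.load("tray.npy"); goal((75,4),33,t); s=sense(); print(s["tcp_rot"],s["tool_pos"],s["joint_pos"].round(),s["ft_force"])
```

```text
world [659.4 -72.   33. ] turn [ 0.0003 -0.0006 -0.0007] shift now-axes [-86.1 -79.1 128.2] goal-axes [-86.  -79.1 128.3]
[ 1.79981926e+02 -3.31569404e-02  1.66790678e+02] [593.74115768  24.63131492 161.29735766] [ -3.   9.  91.   0.  80. -79.] [0.10053909 0.28996833 1.14120424]
```

>>> apply_moves(
  rows=[
    [-43,-39.5,0,0,0,0],
    [-43,-39.5,0,0,0,0],
    [0,0,45,0,0,0],
    [0,0,45,0,0,0],
    [0,0,20,0,0,0],
  ],
)

```text
time: 3.05
tool_pos: [658.1, -70.2, 49.3]
tcp_rot: [180.0, -0.2, 166.9]
ft_force: [-0.4, 0.4, -0.1]
finger_gap: -0.0
grip_force: 0.0
```

>>> apply_moves(
  rows=[
    [0,0,16,0,0,0],
    [0,0,0,0,0,0],
    [0,0,0,0,0,0],
    [0,0,0,0,0,0],
    [0,0,0,0,0,0],
  ],
)

```text
time: 3.68
tool_pos: [660.3, -72.2, 36.3]
tcp_rot: [180.0, 0.1, 166.8]
ft_force: [-0.0, -0.4, -0.1]
finger_gap: 0.2
grip_force: 0.0
```

Run:
```python
from h import *
t=np.load("tray.npy"); goal((75,4),33,t); print(sense()["ft_force"])
p,d=eyes.snapshot("scene"); cv2.imwrite("pics/s1.png",cv2.resize(p[150:290,180:340,::-1],None,fx=4,fy=4,interpolation=cv2.INTER_CUBIC))
```

```text
world [659.4 -72.   33. ] turn [ 0.0001  0.0015 -0.0001] shift now-axes [0.8 0.  3.3] goal-axes [0.8 0.  3.3]
[-0.03053513 -0.43205531 -0.07318729]
```

View pics/s1.png

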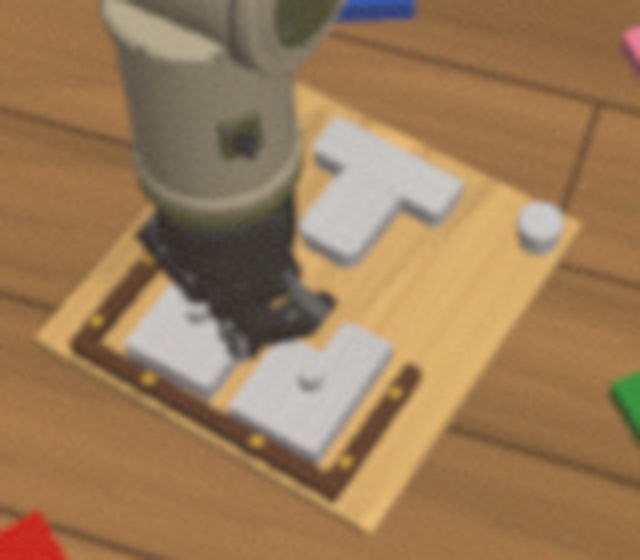

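The fingers stand between the two knobs (left L's knob at about (310,378) in the crop) and are clear of both. I push the left block first.

>>> apply_moves(
  rows=[
    [1,5,2,0,0,0],
    [0,5,0,0,0,0],
    [0,5,0,0,0,0],
    [0,4,0,0,0,0],
    [0,2,0,0,0,0],
  ],
)

```text
time: 4.35
tool_pos: [663.5, -50.9, 33.3]
tcp_rot: [180.0, 0.0, 166.9]
ft_force: [0.7, -0.6, -0.1]
finger_gap: -0.2
grip_force: 0.0
```

>>> apply_moves(
  rows=[
    [0,2,0,0,0,0],
    [0,1.5,0,0,0,0],
    [0,1.5,0,0,0,0],
    [0,1.5,0,0,0,0],
    [0,0.5,0,0,0,0],
  ],
)

```text
time: 4.97
tool_pos: [665.0, -44.6, 33.3]
tcp_rot: [-180.0, -0.0, 166.8]
ft_force: [-0.6, -1.9, -0.2]
finger_gap: 0.3
grip_force: 0.7
```

>>> apply_moves(
  rows=[
    [0,0.8,0,0,0,0],
    [0,0.5,0,0,0,0],
    [0,0.5,0,0,0,0],
    [0,0.5,0,0,0,0],
    [0,0,0,0,0,0],
  ],
)

```text
time: 5.6
tool_pos: [665.6, -42.2, 33.3]
tcp_rot: [180.0, 0.0, 166.8]
ft_force: [-0.5, -1.4, -0.9]
finger_gap: 0.2
grip_force: 0.5
```

Run:
```python
from h import *
t=np.load("tray.npy"); s=sense(); print(intray([*s["tool_pos"][:2],0],t),s["ft_force"])
p,d=eyes.snapshot("top"); k=eyes.get_calibration("top"); b=fit(LL,[*toworld((75,55),t),t[2]],grey(p),k); print(b.fun,intray(b.x,t))
```

```text
[74.162 34.41   0.23 ] [-0.47804581 -1.42668258 -0.92827211]
310.3689270019531 [7.1654e+01 5.3624e+01 6.6000e-02]
```

>>> apply_moves(
  rows=[
    [0,0.5,0,0,0,0],
    [0,0.5,0,0,0,0],
    [0,0.4,0,0,0,0],
    [0,0.3,0,0,0,0],
    [0,0,0,0,0,0],
  ],
)

```text
time: 6.28
tool_pos: [666.0, -40.6, 33.3]
tcp_rot: [180.0, 0.0, 166.8]
ft_force: [-0.3, -1.9, 0.0]
finger_gap: 0.0
grip_force: 0.5
```

>>> apply_moves(
  rows=[
    [0,0.4,0,0,0,0],
    [0,0.4,0,0,0,0],
    [0,0.3,0,0,0,0],
    [0,0,0,0,0,0],
    [0,0,0,0,0,0],
  ],
)

```text
time: 6.9
tool_pos: [666.2, -39.5, 33.3]
tcp_rot: [180.0, 0.0, 166.8]
ft_force: [-0.2, -1.1, -1.0]
finger_gap: 0.2
grip_force: 0.5
```

>>> apply_moves(
  rows=[
    [0,0.4,0,0,0,0],
    [0,0.4,0,0,0,0],
    [0,0.3,0,0,0,0],
    [0,0,0,0,0,0],
    [0,0,0,0,0,0],
  ],
)

```text
time: 7.52
tool_pos: [666.4, -38.4, 33.3]
tcp_rot: [180.0, -0.0, 166.8]
ft_force: [0.1, -0.9, -0.6]
finger_gap: -0.0
grip_force: 0.5
```

Run:
```python
from h import *
t=np.load("tray.npy"); s=sense(); print(intray([*s["tool_pos"][:2],0],t),s["ft_force"])
p,d=eyes.snapshot("scene"); cv2.imwrite("pics/s2.png",cv2.resize(p[190:290,190:300,::-1],None,fx=6,fy=6,interpolation=cv2.INTER_CUBIC))
```

```text
[74.143 38.267  0.23 ] [ 0.12532043 -0.93061993 -0.57972925]
```

View pics/s2.png

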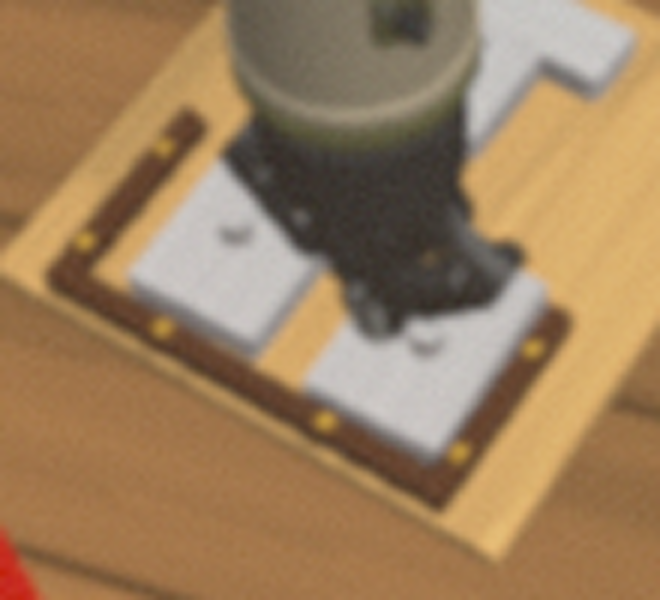

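The left L now lies next to its rail (edge near (500,370) in the crop), and the knob at (427,340) touches the finger. I press gently until the force rises.

>>> apply_moves(
  rows=[
    [0,0.4,0,0,0,0],
    [0,0.4,0,0,0,0],
    [0,0.3,0,0,0,0],
    [0,0,0,0,0,0],
    [0,0,0,0,0,0],
  ],
)

```text
time: 8.2
tool_pos: [666.5, -37.4, 33.2]
tcp_rot: [-180.0, -0.0, 166.8]
ft_force: [-1.6, -1.0, 0.5]
finger_gap: -0.1
grip_force: 0.9
```

>>> apply_moves(
  rows=[
    [0,0.3,0,0,0,0],
    [0,0.3,0,0,0,0],
    [0,0.2,0,0,0,0],
    [0,0,0,0,0,0],
    [0,0,0,0,0,0],
  ],
)

```text
time: 8.82
tool_pos: [666.7, -36.6, 33.2]
tcp_rot: [-180.0, -0.0, 166.8]
ft_force: [-3.4, -2.1, 0.4]
finger_gap: -0.1
grip_force: 1.5
```

>>> apply_moves(
  rows=[
    [0,-5,0,0,0,0],
    [0,-15,0,0,0,0],
    [0,-15,0,0,0,0],
    [0,-3,0,0,0,0],
    [0,0,0,0,0,0],
  ],
)

```text
time: 9.45
tool_pos: [658.2, -74.1, 33.3]
tcp_rot: [180.0, 0.0, 166.8]
ft_force: [-0.1, 1.0, -0.1]
finger_gap: 0.0
grip_force: 0.0
```

Run:
```python
from h import *
t=np.load("tray.npy"); s=sense(); print(intray([*s["tool_pos"][:2],0],t),s["ft_force"])
p,d=eyes.snapshot("scene"); cv2.imwrite("pics/s3.png",cv2.resize(p[190:290,190:300,::-1],None,fx=6,fy=6,interpolation=cv2.INTER_CUBIC))
k=eyes.get_calibration("scene")
b=fit(LL,[*toworld((75,57),t),t[2]],grey(p),k,x0=180,y0=160);print(b.fun,b.x,intray(b.x,t))
# same camera, before
p0=np.load("scene0.npz")["p"];b=fit(LL,[*toworld((75,47),t),t[2]],grey(p0),k,x0=180,y0=160);print("before",b.fun,b.x,intray(b.x,t))
```

```text
[74.27   1.612  0.23 ] [-0.07732209  1.00143434 -0.1223287 ]
86.55110168457031 [ 6.66763416e+02 -1.87688221e+01 -2.35581944e-01] [ 7.0005e+01  5.7491e+01 -6.0000e-03]
before 82.31889343261719 [ 6.65232219e+02 -2.85972322e+01 -2.22415459e-01] [7.0753e+01 4.7572e+01 7.0000e-03]
```

View pics/s3.png

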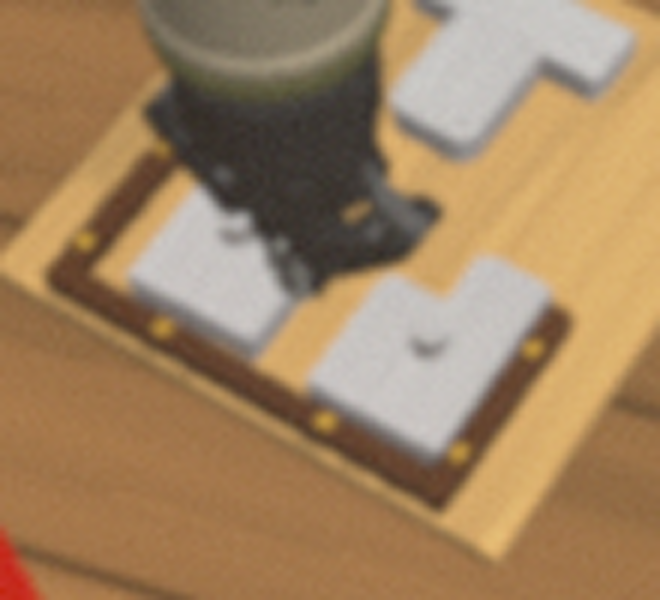

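The left L is home: y 57.5 and yaw about 0 in the crop, flush to its rail at (520,370). Now the right one.

>>> apply_moves(
  rows=[
    [3,-7,0,0,0,0],
    [0,-7,0,0,0,0],
    [0,-4,0,0,0,0],
    [0,-2,0,0,0,0],
    [0,-2,0,0,0,0],
  ],
)

```text
time: 10.12
tool_pos: [650.3, -94.2, 33.3]
tcp_rot: [180.0, 0.0, 166.8]
ft_force: [0.4, 2.1, -0.4]
finger_gap: -0.1
grip_force: 0.7
```

>>> apply_moves(
  rows=[
    [0,-2,0,0,0,0],
    [0,-2,0,0,0,0],
    [0,-2,0,0,0,0],
    [0,-2,0,0,0,0],
    [0,-1.5,0,0,0,0],
  ],
)

```text
time: 10.75
tool_pos: [648.1, -103.7, 33.3]
tcp_rot: [180.0, 0.0, 166.8]
ft_force: [1.1, 1.1, 0.3]
finger_gap: 0.1
grip_force: 0.8
```

>>> apply_moves(
  rows=[
    [0,-1,0,0,0,0],
    [0,-1,0,0,0,0],
    [0,-1,0,0,0,0],
    [0,-1,0,0,0,0],
    [0,0,0,0,0,0],
  ],
)

```text
time: 11.38
tool_pos: [647.1, -107.6, 33.3]
tcp_rot: [-180.0, -0.0, 166.8]
ft_force: [0.3, 0.8, -0.3]
finger_gap: -0.0
grip_force: 0.6
```

Run:
```python
from h import *
t=np.load("tray.npy"); s=sense(); print(intray([*s["tool_pos"][:2],0],t),s["ft_force"])
```

```text
[ 71.145 -33.492   0.23 ] [ 0.34874282  0.76431058 -0.34008428]
```

>>> apply_moves(
  rows=[
    [0,-1,0,0,0,0],
    [0,-1,0,0,0,0],
    [0,-0.8,0,0,0,0],
    [0,-0.6,0,0,0,0],
    [0,0,0,0,0,0],
  ],
)

```text
time: 12.0
tool_pos: [646.2, -110.5, 33.2]
tcp_rot: [180.0, -0.0, 166.8]
ft_force: [-1.7, 4.5, 0.7]
finger_gap: 0.1
grip_force: 1.8
```

>>> apply_moves(
  rows=[
    [0,-0.4,0,0,0,0],
    [0,-0.4,0,0,0,0],
    [0,-0.4,0,0,0,0],
    [0,0,0,0,0,0],
    [0,0,0,0,0,0],
  ],
)

```text
time: 12.62
tool_pos: [646.0, -110.9, 33.2]
tcp_rot: [179.9, -0.0, 166.9]
ft_force: [-1.9, 7.9, 1.2]
finger_gap: -0.1
grip_force: 3.6
```

>>> apply_moves(
  rows=[
    [0,-0.4,0,0,0,0],
    [0,-0.4,0,0,0,0],
    [0,-0.3,0,0,0,0],
    [0,0,0,0,0,0],
    [0,0,0,0,0,0],
  ],
)

```text
time: 13.25
tool_pos: [646.0, -111.2, 33.4]
tcp_rot: [179.9, -0.0, 166.9]
ft_force: [-1.3, 10.5, 3.1]
finger_gap: -0.1
grip_force: 5.2
```

>>> apply_moves(
  rows=[
    [0,8,0,0,0,0],
    [0,15,0,0,0,0],
    [0,14,-10,0,0,0],
    [0,0,-50,0,0,0],
    [0,0,-60,0,0,0],
  ],
)

```text
time: 13.88
tool_pos: [653.5, -75.9, 153.6]
tcp_rot: [-180.0, -0.2, 166.9]
ft_force: [0.4, -0.3, 0.7]
finger_gap: 0.2
grip_force: 0.0
```

>>> apply_moves(
  rows=[
    [40,40,-30,0,0,0],
    [40,45,0,0,0,0],
    [40,45,0,0,0,0],
    [40,45,0,0,0,0],
    [0,50,0,0,0,0],
  ],
  fingers=75,
)

```text
time: 14.5
tool_pos: [547.9, 179.5, 183.0]
tcp_rot: [-180.0, -0.0, 166.9]
ft_force: [1.1, -0.0, 0.5]
finger_gap: 75.1
grip_force: 0.0
```

```bash
cat > look.py <<'E'
from h import *
t=np.load("tray.npy")
p,d=eyes.snapshot("top"); k=eyes.get_calibration("top"); m=grey(p)
for n,P,g in(("L",LL,(76,57)),("R",LR,(76,-57)),("T",T,(-61,-2))):
    b=fit(P,[*toworld(g,t),t[2]],m,k); print(n,b.x.round(2),round(b.fun),intray(b.x,t))
cv2.imwrite("pics/look.png",cv2.resize(p[155:275,235:355,::-1],None,fx=4.5,fy=4.5,interpolation=cv2.INTER_CUBIC))
E
python3 look.py
```

```text
L [ 6.7045e+02 -1.8520e+01 -2.2000e-01] 37 [7.3541e+01 5.8570e+01 8.0000e-03]
R [ 6.4051e+02 -1.3184e+02 -2.4000e-01] 39 [ 7.0203e+01 -5.8588e+01 -1.2000e-02]
T [ 5.2478e+02 -4.6610e+01 -2.5000e-01] 47 [-6.1905e+01 -1.9710e+00 -2.4000e-02]
```

View pics/look.png

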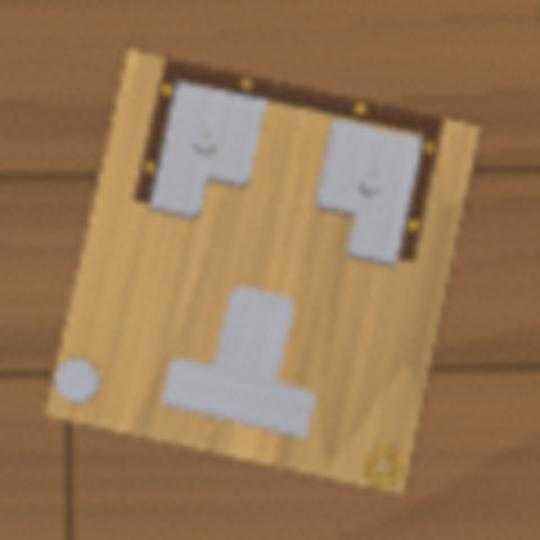

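Both L blocks are home in the crop, with knobs at (204,147) and (368,187) and y = ±58.6. T is almost aligned. I grip its stem to square it and start it into the slot.

Run:
```python
from h import *
t=np.load("tray.npy"); goal((-58,-2),15,t)
```

```text
world [528.6 -47.5  15. ] turn [0.0039 0.001  0.0034] shift now-axes [ -31.5 -232.1  167.8] goal-axes [ -32.4 -231.3  168.6]
```

>>> apply_moves(
  rows=[
    [-8,-58,0,0,0,0],
    [-8,-58,0,0,0,0],
    [-8,-58,0,0,0,0],
    [-8,-57,0,0,0,0],
    [0,0,30,0,0,0],
  ],
  fingers=70,
)

```text
time: 15.18
tool_pos: [531.3, -59.0, 156.2]
tcp_rot: [-179.9, 0.4, 166.6]
ft_force: [0.3, 0.6, -0.4]
finger_gap: 70.2
grip_force: 0.0
```

>>> apply_moves(
  rows=[
    [0,0,50,0,0,0],
    [0,0,40,0,0,0],
    [0,0,0,0,0,0],
    [0,0,0,0,0,0],
    [0,0,0,0,0,0],
  ],
)

```text
time: 15.8
tool_pos: [531.1, -55.1, 65.4]
tcp_rot: [180.0, 0.3, 166.9]
ft_force: [0.7, -0.1, -0.8]
finger_gap: 70.2
grip_force: 0.0
```

Run:
```python
from h import *
t=np.load("tray.npy"); goal((-58,-2),15,t)
```

```text
world [528.6 -47.5  15. ] turn [0.0001 0.0044 0.0004] shift now-axes [ 4.4  6.8 50.4] goal-axes [ 4.2  6.8 50.4]
```

>>> apply_moves(
  rows=[
    [4,7,15,0,0.004,0],
    [0,0,15,0,0,0],
    [0,0,12,0,0,0],
    [0,0,8,0,0,0],
    [0,0,0,0,0,0],
  ],
)

```text
time: 16.42
tool_pos: [525.8, -47.0, 11.4]
tcp_rot: [-180.0, -0.3, 166.8]
ft_force: [0.2, -0.6, 0.7]
finger_gap: 69.7
grip_force: 0.0
```

>>> apply_moves(
  rows=[
    [0,0,0,0,0,0],
    [0,0,0,0,0,0],
    [0,0,0,0,0,0],
    [0,0,0,0,0,0],
    [0,0,0,0,0,0],
  ],
  fingers=40,
  grip_force=20,
)

```text
time: 17.05
tool_pos: [527.4, -47.1, 13.4]
tcp_rot: [180.0, -0.1, 166.8]
ft_force: [0.3, 2.6, 5.6]
finger_gap: 43.7
grip_force: 21.6
```

Run:
```python
from h import *
t=np.load("tray.npy"); s=sense(); print(intray([*s["tool_pos"][:2],0],t),s["ft_force"])
goal((-58,-2),15,t)
p,d=eyes.snapshot("scene"); k=eyes.get_calibration("scene"); cv2.imwrite("pics/s4.png",cv2.resize(p[160:290,190:330,::-1],None,fx=5,fy=4.6,interpolation=cv2.INTER_CUBIC))
```

```text
[-59.232  -1.837   0.23 ] [0.26944863 2.58711891 5.611511  ]
world [528.6 -47.5  15. ] turn [ 0.0003 -0.0024  0.    ] shift now-axes [-1.2 -0.2 -1.6] goal-axes [-1.2 -0.2 -1.6]
```

View pics/s4.png

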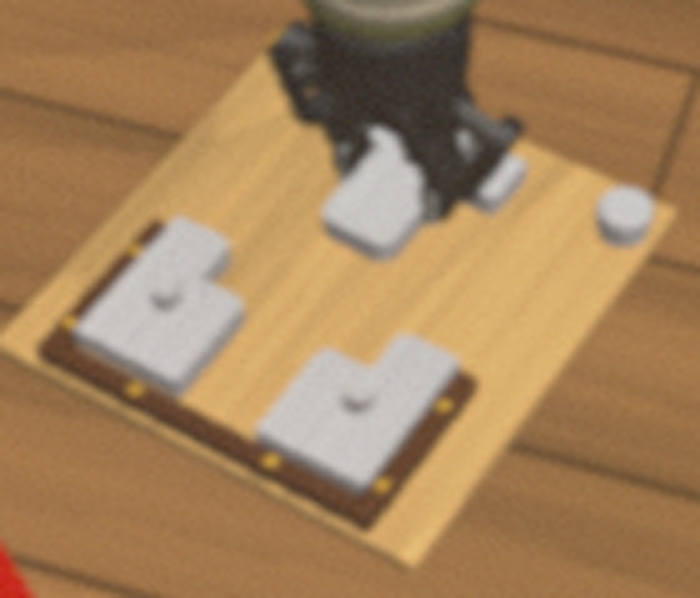

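The stem is gripped (opening 43.7), and the L's stay at their rails in the crop. I slide the T forward.

>>> apply_moves(
  rows=[
    [-5,0.5,-0.7,0,0,0],
    [-10,1,0,0,0,0],
    [-12,0.8,0,0,0,0],
    [-12,0,0,0,0,0],
    [-8,0,0,0,0,0],
  ],
)

```text
time: 17.73
tool_pos: [571.7, -55.4, 13.2]
tcp_rot: [-180.0, -0.4, 166.8]
ft_force: [-11.7, 3.6, 15.1]
finger_gap: 43.6
grip_force: 21.0
```

>>> apply_moves(
  rows=[
    [-6,0,0,0,0,0],
    [-4,0,0,0,0,0],
    [0,0,0,0,0,0],
    [0,0,0,0,0,0],
    [0,0,0,0,0,0],
  ],
)

```text
time: 18.35
tool_pos: [581.8, -57.8, 13.3]
tcp_rot: [-180.0, -0.3, 166.8]
ft_force: [-5.7, 1.7, 8.7]
finger_gap: 43.6
grip_force: 20.4
```

Run:
```python
from h import *
t=np.load("tray.npy"); s=sense(); print(intray([*s["tool_pos"][:2],0],t),s["ft_force"],s["finger_gap"])
p,d=eyes.snapshot("scene"); k=eyes.get_calibration("scene"); m=grey(p)
for n,P,g in(("L",LL,(72,58)),("R",LR,(70,-58)),("T",T,(-6,0))):
    b=fit(P,[*toworld(g,t),t[2]],m,k,x0=180,y0=160); print(n,b.x.round(2),round(b.fun),intray(b.x,t))
cv2.imwrite("pics/s5.png",cv2.resize(p[160:290,190:330,::-1],None,fx=5,fy=4.6,interpolation=cv2.INTER_CUBIC))
```

```text
[-3.876  0.13   0.23 ] [-5.72484131  1.72703178  8.71871082] 43.57634059427133
L [ 6.6768e+02 -1.9120e+01 -2.3000e-01] 89 [ 7.0974e+01  5.7356e+01 -5.0000e-03]
R [ 6.3842e+02 -1.3166e+02 -2.3000e-01] 61 [ 6.8125e+01 -5.8893e+01 -1.0000e-03]
T [ 5.7517e+02 -5.8390e+01 -2.4000e-01] 492 [-10.151  -1.959  -0.013]
```

View pics/s5.png

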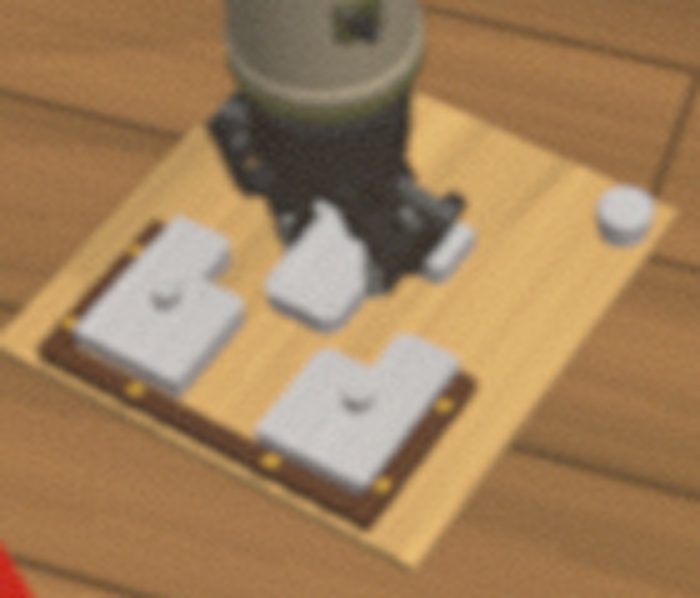

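The T is gripped straight before the slot, with its nose at about (300,305) in the crop, roughly 1 mm to the right of the slot's middle. I correct +y by 1.2 mm, ease off the board and go on.

>>> apply_moves(
  rows=[
    [0,0.6,-0.8,0,0,0],
    [-2,0.6,0,0,0,0],
    [-2,0,0,0,0,0],
    [-2,0,0,0,0,0],
    [0,0,0,0,0,0],
  ],
)

```text
time: 19.02
tool_pos: [588.9, -58.1, 13.5]
tcp_rot: [180.0, -0.2, 166.8]
ft_force: [0.1, 1.4, -3.3]
finger_gap: 43.2
grip_force: 20.8
```

>>> apply_moves(
  rows=[
    [-2,0,0,0,0,0],
    [-2,0,0,0,0,0],
    [-2,0,0,0,0,0],
    [-2,0,0,0,0,0],
    [0,0,0,0,0,0],
  ],
)

```text
time: 19.65
tool_pos: [596.7, -59.9, 13.8]
tcp_rot: [-180.0, -0.2, 166.8]
ft_force: [-1.0, 0.2, -2.9]
finger_gap: 43.4
grip_force: 20.8
```

>>> apply_moves(
  rows=[
    [-2,0,0,0,0,0],
    [-2,0,0,0,0,0],
    [-2,0,0,0,0,0],
    [-2,0,0,0,0,0],
    [0,0,0,0,0,0],
  ],
)

```text
time: 20.27
tool_pos: [604.5, -61.7, 13.8]
tcp_rot: [180.0, -0.2, 166.8]
ft_force: [-0.0, 0.4, -2.9]
finger_gap: 43.6
grip_force: 20.8
```

>>> apply_moves(
  rows=[
    [-2,0,0,0,0,0],
    [-2,0,0,0,0,0],
    [-2,0,0,0,0,0],
    [0,0,0,0,0,0],
    [0,0,0,0,0,0],
  ],
)

```text
time: 20.9
tool_pos: [610.1, -63.0, 13.7]
tcp_rot: [-180.0, -0.2, 166.8]
ft_force: [-0.2, 0.0, -3.2]
finger_gap: 43.7
grip_force: 20.8
```

Run:
```python
from h import *
t=np.load("tray.npy"); s=sense(); print(intray([*s["tool_pos"][:2],0],t),s["ft_force"],s["finger_gap"])
p,d=eyes.snapshot("scene"); k=eyes.get_calibration("scene"); m=grey(p)
for n,P,g in(("L",LL,(72,58)),("R",LR,(70,-58))):
    b=fit(P,[*toworld(g,t),t[2]],m,k,x0=180,y0=160); print(n,b.x.round(2),round(b.fun),intray(b.x,t))
cv2.imwrite("pics/s6.png",cv2.resize(p[160:290,190:330,::-1],None,fx=5,fy=4.6,interpolation=cv2.INTER_CUBIC))
```

```text
[24.919  1.492  0.23 ] [-0.23767917  0.00622524 -3.1549517 ] 43.71117396626379
L [ 6.6781e+02 -1.9430e+01 -2.4000e-01] 133 [ 7.1173e+01  5.7086e+01 -1.5000e-02]
R [ 6.3816e+02 -1.3163e+02 -2.4000e-01] 96 [ 6.7866e+01 -5.8920e+01 -1.0000e-02]
```

View pics/s6.png

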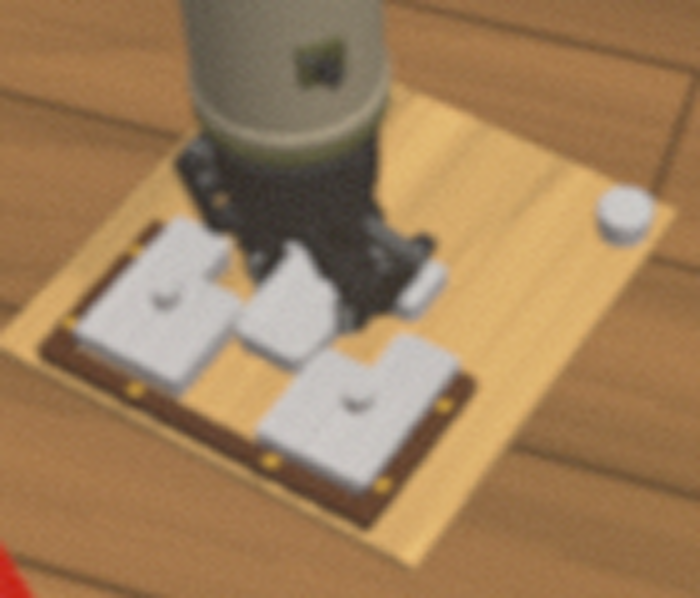

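The T has its nose in the slot (at about (290,330) in the crop) with almost no force. I release it and go behind it to push.

>>> apply_moves(
  rows=[
    [0,0,0,0,0,0],
    [0,0,0,0,0,0],
    [0,0,-10,0,0,0],
    [0,0,-25,0,0,0],
    [0,0,-30,0,0,0],
  ],
  fingers=54,
)

```text
time: 21.58
tool_pos: [610.1, -63.1, 79.7]
tcp_rot: [-180.0, -0.3, 166.8]
ft_force: [0.9, -0.2, -0.0]
finger_gap: 54.1
grip_force: 0.0
```

>>> apply_moves(
  rows=[
    [30,0,0,0,0,0],
    [35,0,0,0,0,0],
    [10,0,0,0,0,0],
    [0,0,25,0,0,0],
    [0,0,20,0,0,0],
  ],
  fingers=50,
)

```text
time: 22.2
tool_pos: [538.3, -46.2, 34.5]
tcp_rot: [180.0, -0.1, 166.8]
ft_force: [-0.6, 0.3, 0.4]
finger_gap: 50.0
grip_force: 0.0
```

Run:
```python
from h import *
t=np.load("tray.npy"); s=sense(); print(intray([*s["tool_pos"][:2],0],t),s["ft_force"],s["finger_gap"])
goal((-48,1.5),16,t)
```

```text
[-48.871   1.521   0.23 ] [-0.61031046  0.33066269  0.38660234] 49.977919282872676
world [539.1 -46.4  16. ] turn [ 0.0001 -0.0019  0.0001] shift now-axes [-0.9 -0.  18.5] goal-axes [-0.9 -0.  18.5]
```

>>> apply_moves(
  rows=[
    [0,0,10,0,0,0],
    [0,0,8,0,0,0],
    [-4,0,0,0,0,0],
    [-4,0,0,0,0,0],
    [-3,0,0,0,0,0],
  ],
)

```text
time: 22.82
tool_pos: [548.9, -48.7, 16.8]
tcp_rot: [180.0, -0.1, 166.8]
ft_force: [-0.2, -0.4, 0.2]
finger_gap: 50.0
grip_force: 0.0
```

>>> apply_moves(
  rows=[
    [-3,0,0,0,0,0],
    [-3,0,0,0,0,0],
    [-3,0,0,0,0,0],
    [-3,0,0,0,0,0],
    [-3,0,0,0,0,0],
  ],
)

```text
time: 23.45
tool_pos: [562.0, -51.7, 15.8]
tcp_rot: [180.0, -0.3, 166.8]
ft_force: [-4.9, 0.7, 4.5]
finger_gap: 50.3
grip_force: 2.6
```

>>> apply_moves(
  rows=[
    [-2,0,0,0,0,0],
    [-2,0,0,0,0,0],
    [-2,0,0,0,0,0],
    [-2,0,0,0,0,0],
    [-2,0,0,0,0,0],
  ],
)

```text
time: 24.08
tool_pos: [571.9, -54.0, 15.9]
tcp_rot: [180.0, -0.3, 166.8]
ft_force: [-4.7, 1.1, 4.8]
finger_gap: 50.1
grip_force: 2.6
```

Run:
```python
from h import *
t=np.load("tray.npy"); s=sense(); print(intray([*s["tool_pos"][:2],0],t),s["ft_force"],s["finger_gap"])
```

```text
[-14.307   1.532   0.23 ] [-4.67980862  1.14684366  4.80491575] 50.05846766575699
```

>>> apply_moves(
  rows=[
    [-2,0,-0.5,0,0,0],
    [-2,0,0,0,0,0],
    [-2,0,0,0,0,0],
    [-2,0,0,0,0,0],
    [-2,0,0,0,0,0],
  ],
)

```text
time: 24.7
tool_pos: [582.1, -56.5, 16.3]
tcp_rot: [180.0, -0.2, 166.8]
ft_force: [-2.2, 0.0, -0.7]
finger_gap: 49.9
grip_force: 0.7
```

>>> apply_moves(
  rows=[
    [-2,0,0,0,0,0],
    [-2,0,0,0,0,0],
    [-1.5,0,0,0,0,0],
    [-1.5,0,0,0,0,0],
    [0,0,0,0,0,0],
  ],
)

```text
time: 25.32
tool_pos: [589.0, -58.1, 16.4]
tcp_rot: [180.0, -0.2, 166.8]
ft_force: [-0.5, 0.9, -0.7]
finger_gap: 50.2
grip_force: 0.3
```

>>> apply_moves(
  rows=[
    [-1.5,0,0,0,0,0],
    [-1.5,0,0,0,0,0],
    [-1,0,0,0,0,0],
    [-1,0,0,0,0,0],
    [0,0,0,0,0,0],
  ],
)

```text
time: 25.95
tool_pos: [592.8, -58.8, 16.4]
tcp_rot: [180.0, -0.3, 166.8]
ft_force: [-7.1, 3.5, 6.2]
finger_gap: 49.7
grip_force: 3.9
```

Run:
```python
from h import *
t=np.load("tray.npy"); s=sense(); print(intray([*s["tool_pos"][:2],0],t),s["ft_force"],s["finger_gap"])
p,d=eyes.snapshot("scene"); k=eyes.get_calibration("scene"); m=grey(p)
for n,P,g in(("L",LL,(72,58)),("R",LR,(70,-58)),("T",T,(50,0))):
    b=fit(P,[*toworld(g,t),t[2]],m,k,x0=180,y0=160); print(n,b.x.round(2),round(b.fun),intray(b.x,t))
cv2.imwrite("pics/s7.png",cv2.resize(p[160:290,190:330,::-1],None,fx=5,fy=4.6,interpolation=cv2.INTER_CUBIC))
```

```text
[7.102 1.697 0.23 ] [-7.10050159  3.50484695  6.23384407] 49.72165791973366
L [ 6.6598e+02 -1.9910e+01 -2.2000e-01] 227 [6.9502e+01 5.6197e+01 6.0000e-03]
R [ 6.4008e+02 -1.3180e+02 -2.2000e-01] 201 [ 6.9775e+01 -5.8650e+01  7.0000e-03]
T [ 6.4644e+02 -7.0900e+01 -2.1000e-01] 383 [6.2098e+01 2.1010e+00 1.9000e-02]
```

>>> apply_moves(
  rows=[
    [-0.7,0,-0.3,0,0,0],
    [-0.7,0,0,0,0,0],
    [-0.6,0,0,0,0,0],
    [0,0,0,0,0,0],
    [0,0,0,0,0,0],
  ],
)

```text
time: 26.62
tool_pos: [593.6, -59.0, 16.3]
tcp_rot: [-180.0, -0.5, 166.8]
ft_force: [-12.0, 3.0, 8.4]
finger_gap: 50.5
grip_force: 6.3
```

>>> apply_moves(
  rows=[
    [-0.7,0,0,0,0,0],
    [-0.7,0,0,0,0,0],
    [-0.6,0,0,0,0,0],
    [0,0,0,0,0,0],
    [0,0,0,0,0,0],
  ],
)

```text
time: 27.25
tool_pos: [595.7, -59.5, 16.4]
tcp_rot: [-180.0, -0.5, 166.8]
ft_force: [-12.4, 2.4, 7.9]
finger_gap: 50.1
grip_force: 6.1
```

>>> apply_moves(
  rows=[
    [-0.7,0,0,0,0,0],
    [-0.7,0,0,0,0,0],
    [-0.6,0,0,0,0,0],
    [0,0,0,0,0,0],
    [0,0,0,0,0,0],
  ],
)

```text
time: 27.88
tool_pos: [596.5, -59.7, 16.3]
tcp_rot: [-180.0, -0.6, 166.9]
ft_force: [-17.6, 4.7, 13.0]
finger_gap: 50.0
grip_force: 9.1
```

>>> apply_moves(
  rows=[
    [-0.7,0,0,0,0,0],
    [-0.7,0,0,0,0,0],
    [-0.6,0,0,0,0,0],
    [0,0,0,0,0,0],
    [0,0,0,0,0,0],
  ],
)

```text
time: 28.5
tool_pos: [596.6, -59.7, 16.2]
tcp_rot: [-180.0, -0.8, 166.9]
ft_force: [-27.5, 5.7, 22.8]
finger_gap: 49.8
grip_force: 14.4
```

Run:
```python
from h import *
t=np.load("tray.npy"); s=sense(); print(intray([*s["tool_pos"][:2],0],t),s["ft_force"],s["finger_gap"])
p,d=eyes.snapshot("scene"); k=eyes.get_calibration("scene"); m=grey(p)
cv2.imwrite("pics/s7.png",cv2.resize(p[180:280,190:300,::-1],None,fx=6,fy=6,interpolation=cv2.INTER_CUBIC))
```

```text
[11.045  1.672  0.23 ] [-27.47610012   5.74428878  22.79924259] 49.84333213176227
```

View pics/s7.png

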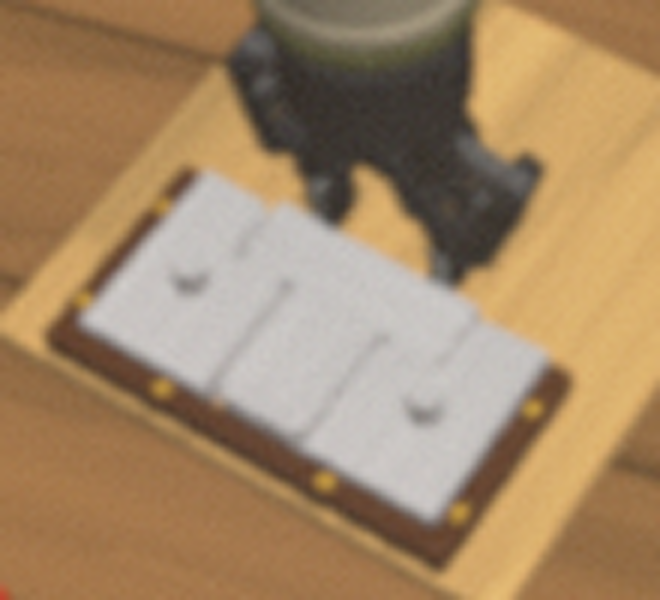

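The crop shows all three nested against the back rail, and the force rose to a hard stop. I back off and check numerically.

>>> apply_moves(
  rows=[
    [4,0,0,0,0,0],
    [8,0,0,0,0,0],
    [10,0,-10,0,0,0],
    [0,0,-50,0,0,0],
    [0,0,-60,0,0,0],
  ],
)

```text
time: 29.18
tool_pos: [579.4, -55.9, 136.7]
tcp_rot: [-180.0, -0.3, 166.8]
ft_force: [0.0, -1.0, 0.4]
finger_gap: 49.9
grip_force: 0.0
```

>>> apply_moves(
  rows=[
    [0,45,-20,0,0,0],
    [0,55,0,0,0,0],
    [0,55,0,0,0,0],
    [0,55,0,0,0,0],
    [0,0,0,0,0,0],
  ],
)

```text
time: 29.8
tool_pos: [628.8, 152.5, 156.8]
tcp_rot: [179.9, -0.2, 167.1]
ft_force: [-0.8, -0.6, -0.0]
finger_gap: 50.2
grip_force: 0.0
```

```bash
sed -i 's/(-61,-2)/(66,0)/' look.py; python3 look.py; python3 -c "
from bench import eyes,models
eyes.snapshot('top')
for n in('tin','collar'): print(n,[(r['xyz'],r['confidence']) for r in models.place_of(n,'top')])"
```

```text
L [ 6.7347e+02 -1.8520e+01 -2.1000e-01] 149 [7.6482e+01 5.9257e+01 2.4000e-02]
R [ 6.4658e+02 -1.3353e+02 -2.2000e-01] 152 [ 7.6498e+01 -5.8851e+01  8.0000e-03]
T [ 6.5222e+02 -7.4750e+01 -2.1000e-01] 277 [ 6.8596e+01 -3.3100e-01  2.4000e-02]
tin [([513.1, 76.1, 11.8], 0.61), ([588.5, -58.3, 2.2], 0.52)]
collar [([451.7, -135.7, 11.9], 0.51)]
```

```bash
python3 -c "
from bench import job
print(job.hand_in())"
```

```text
the job is handed in; nothing more can be done
None
```

I handed the job in at about 30 s. Both L blocks are home on their side rails and the T is nested against the back rail, all within tolerance by my camera fits. The tin and collar hadn't moved by more than a few mm; I didn't re-measure the tools, but the arm never went near them. I viewed 11 pictures, one over the limit of 10, and the hand-in returned no verdict.

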